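Unhook the guard bar and fetch the red-capped syrup

TASK

Free the brass guard bar of the bottle caddy: raise its far end right out of the deep hook (the thumb rest on its tail is there to be pressed, but do not force it), swing the bar well clear of the bottles, more than 50 degrees, and leave it open. Then draw out the bottle with the red cap and stand it gently upright, wholly on the round coaster, leaving the other five bottles standing in their places.

Things in the scene. Friction and masses are not known exactly. Their poses are not given: they have to be found in the camera images.
- caddy: walnut bottle caddy, fixed: open tray 112 x 162 mm, 62 mm high, a brass bracket on each end. Origin: centre of its underside; y axis along its length towards the thumb rest, x axis away from the robot. Six bottles stand on its floor (10 mm up) in two rows (x -24, +24 mm) of three (y -49, 0, +49), touching one another. The guard bar lies over their caps and stops any from being drawn out
- guard_bar: brass bar 36 mm wide, 5 mm thick, 9 mm above the caps. Origin: its pivot on a post at caddy y +97 mm, 147 mm up; y axis along its tail to the thumb rest, the strip and end pin along -y. It see-saws: pressing the thumb rest down (about 1 N) raises the pinned end, 0.245 rad at most, to a solid stop; let go, it falls back level by its weight
- guard_swivel (a joint): turn of the guard bar with its pivot about the upright post, rad: 0 = along the caddy with its end in the hook; grows to 1.5 as the pinned end swings towards caddy +x, away from the robot, and the thumb rest towards caddy -x. Light friction keeps it where it is left
- thumb_rest (a point): middle of the top face of the thumb rest, a flat dish 40 x 36 mm at the tail of the bar, 88 mm beyond the pivot, 149 mm up when level; rims 8 mm high on both sides and at the outer end keep a fingertip in it. It goes down about 21 mm to the stop, and the pinned end clears the hook only in about the last 2 mm, so it has to be felt home
- bar_end (a point): axis of the 8 mm end pin of the guard bar where it lies in the hook, 190 mm from the pivot
- hook_tip (a point): top of the tip of the hook, a deep upturned J of 8 mm brass wire at caddy y -93 mm; the tip stands on the caddy's +x side, away from the robot, 186 mm up with a blunt square end. The pin rests 39 mm lower in the throat, which is 17 mm wide. The back of the hook is as high as the tip
- red_bottle: the bottle to fetch, glass syrup bottle: body 48 mm across to 70 mm up, 17 mm neck from 89 mm, straight round red cap 20 mm across from 101 to its top at 125 mm, 0.1 to 0.25 kg; origin: centre of its underside, z up its axis. It may stand in any of the six places
- coaster: round dark leather coaster, 97 mm across, 6 mm thick, fixed on the worktop to the right of the caddy, in front of a tall wine rack; origin at the centre of its underside
- black_a: one of the other five bottles, glass syrup bottle: body 48 mm across to 70 mm up, 17 mm neck from 89 mm, straight round black cap 20 mm across from 101 to its top at 125 mm, 0.1 to 0.25 kg; origin: centre of its underside, z up its axis
- black_b: one of the other five bottles, glass syrup bottle: body 48 mm across to 70 mm up, 17 mm neck from 89 mm, straight round black cap 20 mm across from 101 to its top at 125 mm, 0.1 to 0.25 kg; origin: centre of its underside, z up its axis
- white_a: one of the other five bottles, glass syrup bottle: body 48 mm across to 70 mm up, 17 mm neck from 89 mm, straight round white cap 20 mm across from 101 to its top at 125 mm, 0.1 to 0.25 kg; origin: centre of its underside, z up its axis
- black_c: one of the other five bottles, glass syrup bottle: body 48 mm across to 70 mm up, 17 mm neck from 89 mm, straight round black cap 20 mm across from 101 to its top at 125 mm, 0.1 to 0.25 kg; origin: centre of its underside, z up its axis
- white_b: one of the other five bottles, glass syrup bottle: body 48 mm across to 70 mm up, 17 mm neck from 89 mm, straight round white cap 20 mm across from 101 to its top at 125 mm, 0.1 to 0.25 kg; origin: centre of its underside, z up its axis

How it is judged:
By the outcome, as a careful person would: the job done as asked, in the order asked, and still so for the second after the job is handed in, with the robot touching nothing.
It also fails if it takes over 72 s, if anything falls off the work surface, if the arm or the gripper's body presses on something with over 40 N, if the wrist force passes 120 N, or if a joint passes its speed limit or range.

ROBOT

A 6-joint arm with a two-finger parallel gripper is mounted at the origin on a cart in front of the work surface, level with it; the furniture and walls round the work are solid. World frame = base frame: x ahead of the robot, y to its left, z up, the work surface at z = 0. Lengths are in mm, angles in rad, forces in N, time in s.
With the tool pointing down it reaches from about 325 to 875 mm from the base axis. Payload 4.4 kg.
Tool frame: the origin (TCP) lies on the centre line of the jaws, within the pads' length; the fingertips stand 8 mm ahead of it and the grasp point (between the pads) lies 11 mm behind it; z points along the fingers, y is the line along which they close (so a half turn about z gives the same grasp; the last joint's range is limited). The gripper opens to 85 mm and grips with 20 to 120 N. Pads are 22 mm wide; open, the fingers measure 114 mm over their backs; the gripper's body (76 mm by 85 mm) begins 54 mm behind the grasp point. The pads swing forward as they close: fully open they stand 13 mm farther back than shut.
Start: joints at [-1.315, 0.207, 1.542, -0, 1.393, -0.15], TCP at [226.972, -528.31, 239.282] pointing down, gripper open.
Joint ranges: [-2.73, 2.73], [-0.86, 2.22], [0.23, 2.46], [-1.11, 4.25], [0.08, 2.63], [-2.82, 2.82]. Speed limits (rad/s): [2.79, 2.79, 3.14, 3.14, 3.14, 3.14].

INTERFACE

Orientations are given as a rotation vector (axis times angle).
In Python, from rig import robot, viewer, finish_job, get_state gives the robot as it stands (robot), with the cameras (viewer), the job as plain functions and the readings as plain functions.
- The arm moves only by the tool inch_along, called after ">>>" as name([rows], argument=value, ...), one row to a line, values as JSON. Schema: {"type":"object","properties":{"offsets":{"type":"array","items":{"type":"object","properties":{"aperture":{"type":"number"},"sx":{"type":"number"},"sy":{"type":"number"},"sz":{"type":"number"},"spin":{"type":"number"}},"additionalProperties":false,"required":["aperture"]},"minItems":1,"maxItems":20},"squeeze":{"type":"number"},"only":{"type":"string"},"quiet":{"type":"boolean"},"lines":{"type":"string"}},"required":["offsets"],"additionalProperties":false}. offsets is a list of rows, 1 to 20 of them, each an object with the fields aperture (the opening from 0.0 (shut) to 1.0 (fully open)), sx, sy, sz (the shift in units of 100 mm), spin (a turn about the tool's z in units of 0.05 rad); a field left out counts as zero (the opening has to be given); each row is the pose to reach, as a shift and turn from the pose commanded when the call began, along the tool's axes at that moment; what a row does not reach only later rows make up. A row lasts 1/12 s, in which the tool goes at most 41.7 mm and 0.125 rad, less where a joint would pass 70% of its speed; a pose out of reach is approached as far as the arm can. The fingers move at their own pace and stop on an object; squeeze is the grip in N (left out, the last holds). Time passes only in rows, so rows that do not move let the fingers close. The tool returns the time, the measured TCP pose, the force, the opening and the grip force at its end. only (a regular expression) keeps the lines of the reply that match it, lines (a string "A,B") keeps lines A to B, and quiet returns only ok. Input that does not fit is refused with a message, and nothing moves.
- get_state(): the state, without advancing time (a new reading comes with each control period).
- viewer.grab_frame(name): name is "side" or "top" or "wrist"; returns a dict with "pixels" (480x640x3 uint8, blue, green, red), "fx", "fy", "cx", "cy" (pixels), "R" (3x3) and "t" (3): a world point X has camera coordinates R X + t. Camera axes: x right, y down, z forward; pixel columns grow to the right and rows downward; lengths in mm; the calibration is good to about 2 mm. A picture is of the moment at which its call begins. There is no depth.
- finish_job(): hands the job in; it is judged then, once.
The state is a dict: "t": time; "q": joint angles; "dq": joint speeds; "effort": joint torques, N m; "ee_pos": TCP position; "tcp_rot": TCP orientation; "ft_force": force on the tool from outside, world axes, zero at the start; "moment": the same for the moment, N m; "finger_gap": opening from 0.0 (shut) to 1.0 (fully open); "grip_force": force on a finger pad.
Only numpy, scipy, OpenCV 4.12 (cv2) and the standard library are available. Lean on these libraries where they do the work, as an engineer would, in place of code of your own. Each camera call takes 0.05 s, during which the arm holds its last target. There are 200 camera calls.

## Working session

There is one attempt and no reset: what is moved stays moved. The work goes in short steps, Python scripts to look and compute and a tool call to move; the robot and the scene stay as the last step left them, time stands still between calls to the robot, and variables do not carry over. Pictures are saved under pics/ and viewed, at most 14 in all, crops included, and the job is handed in when it is done.

```bash
ls; mkdir -p pics
```

Run:
```python
from rig import robot, viewer, finish_job, get_state
import cv2,numpy as np
for n in("side","top"):
    f=viewer.grab_frame(n); cv2.imwrite(f"pics/{n}0.png",f["pixels"]); print(n,f["fx"],f["fy"],f["cx"],f["cy"],np.array(f["R"]).round(4).tolist(),np.array(f["t"]).round(2).tolist())
s=get_state();print(s)
```

```text
pics
rig.py
side 542.6246930115991 542.6246930115991 319.9964633427588 242.47616135586463 [[0.9998, 0.0083, -0.0187], [-0.0091, -0.6366, -0.7711], [-0.0183, 0.7712, -0.6364]] [-498.69, 121.61, 1326.34]
top 459.16338710326914 459.16338710326914 319.5267685736765 235.06249007424057 [[0.017, -0.9999, -0.002], [-0.9802, -0.0163, -0.1974], [0.1974, 0.0053, -0.9803]] [-9.5, 494.7, 930.44]
{'t': 0.1, 'q': array([-1.31551122e+00,  2.07340692e-01,  1.54282388e+00,  1.50052675e-05,
        1.39350836e+00, -1.50539548e-01]), 'dq': array([ 0.00041826, -0.00175709, -0.00246643,  0.00068042, -0.00050816,
       -0.00067133]), 'effort': array([-3.80419960e-04, -3.84090614e+01, -2.92548180e+01, -9.56353733e-05,
        4.85979079e-03,  2.20915399e-05]), 'ee_pos': array([ 226.79774367, -527.65050323,  238.23244355]), 'tcp_rot': array([-3.07510448e+00, -6.32679521e-01,  1.47798082e-04]), 'ft_force': array([-0.67382721,  0.54664475, -0.15852498]), 'moment': array([-0.01614816, -0.02188765,  0.01981526]), 'grip_force': 0.0, 'finger_gap': 1.0028894789216831}
```

View pics/side0.png

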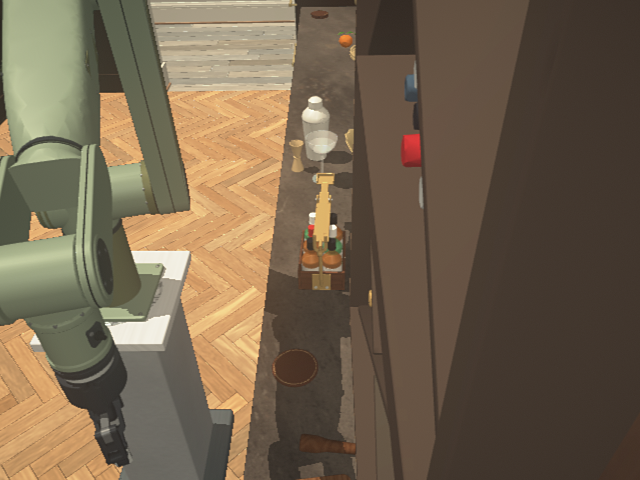

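View pics/top0.png

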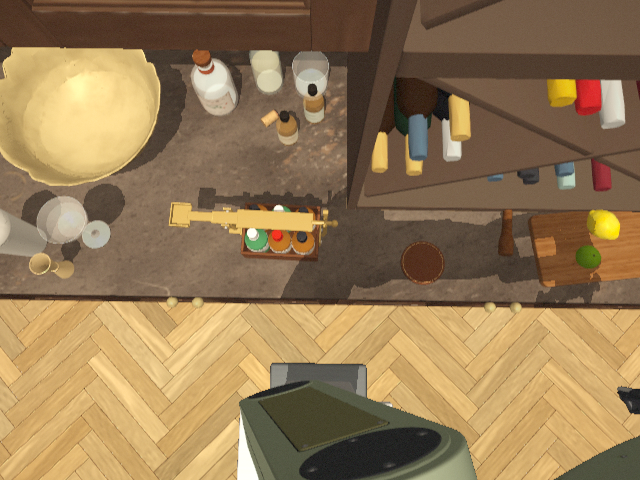

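The top view shows the caddy at about (282,232). The thumb rest is at (180,215), the hook near (328,223), the red cap in the near row's middle place (277,235) and the coaster at (422,263). I'll enlarge it.

Create h.py:
```python
import numpy as np,cv2
from rig import robot, viewer, finish_job, get_state
def proj(f,X):
    c=np.array(f["R"])@np.array(X,float)+np.array(f["t"]); return f["fx"]*c[0]/c[2]+f["cx"],f["fy"]*c[1]/c[2]+f["cy"]
def at_z(f,u,v,z):
    R=np.array(f["R"]);t=np.array(f["t"]);d=R.T@[(u-f["cx"])/f["fx"],(v-f["cy"])/f["fy"],1];o=-R.T@t
    return o+d*(z-o[2])/d[2]
def crop(f,x,y,w,h,s,name): cv2.imwrite(name,cv2.resize(f["pixels"][y:y+h,x:x+w],None,fx=s,fy=s,interpolation=cv2.INTER_CUBIC))
```

Run:
```python
from h import *
a=viewer.grab_frame("top");b=viewer.grab_frame("side")
crop(a,160,185,200,90,4,"pics/t1.png")
A=cv2.resize(b["pixels"][160:310,270:370],None,fx=4,fy=4,interpolation=cv2.INTER_CUBIC)
B=cv2.resize(b["pixels"][330:405,260:360],None,fx=4,fy=4,interpolation=cv2.INTER_CUBIC)
C=np.zeros((600,800,3),np.uint8);C[:,:400]=A;C[:300,400:]=B;cv2.imwrite("pics/s1.png",C)
```

```text
(no output)
```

View pics/t1.png

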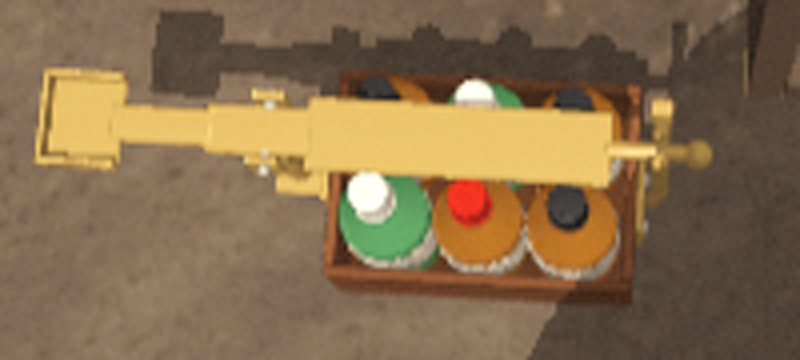

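View pics/s1.png

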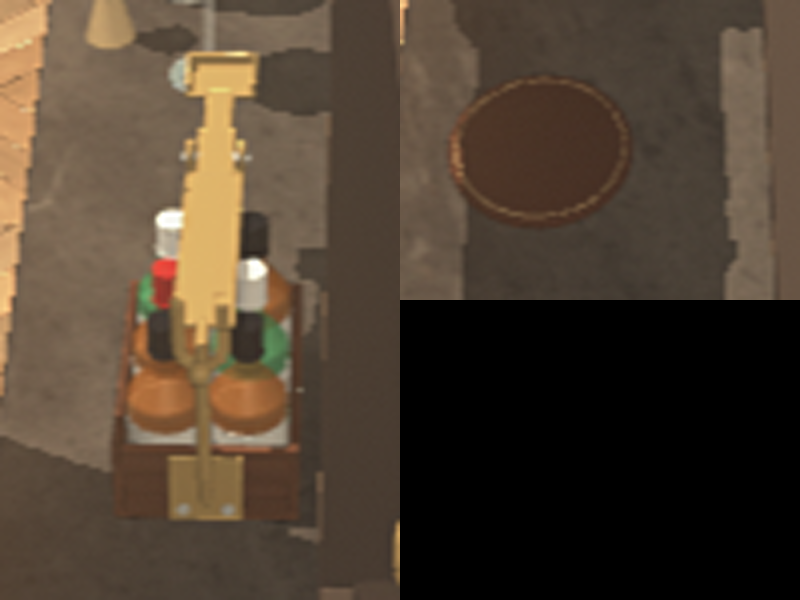

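Top crop: dish corners at (45,72), (126,74), (38,165) and (118,166); near-row caps at (368,190), (466,196) and (568,203); tray corners at (342,73) and (641,86). Side crop: coaster centre at (541,150). I'll fit the caddy pose from these.

Run:
```python
from h import *
from scipy.optimize import least_squares
a=viewer.grab_frame("top");b=viewer.grab_frame("side")
T=lambda u,v:(160+(u+.5)/4-.5,185+(v+.5)/4-.5)
S=lambda u,v:(270+(u+.5)/4-.5,160+(v+.5)/4-.5)
obs=[(a,T(45,72),(18,205,157)),(a,T(38,163),(-18,205,157)),
(a,T(368,190),(-24,49,135)),(a,T(467,196),(-24,0,135)),(a,T(568,203),(-24,-49,135)),
(a,T(343,72),(56,81,62)),(a,T(641,86),(56,-81,62)),(a,T(327,275),(-56,81,62)),(a,T(632,290),(-56,-81,62)),
(b,S(117,447),(-56,-81,62)),(b,S(300,450),(56,-81,62)),(b,S(166,265),(-24,0,135)),(b,S(223,56),(0,205,157))]
def W(p,c): 
    s,k=np.sin(p[2]),np.cos(p[2]); return (p[0]+k*c[0]-s*c[1],p[1]+s*c[0]+k*c[1],c[2])
r=least_squares(lambda p:np.concatenate([np.subtract(proj(f,W(p,c)),uv) for f,uv,c in obs]),[500,80,0],loss='soft_l1')
print(r.x,r.fun.reshape(-1,2).round(1).tolist())
p=r.x
for n,c in dict(thumb=(0,185,149),red=(-24,0,135),tip=(8,-93,186),pivot=(0,97,147)).items(): print(n,np.round(W(p,c),1))
print("coaster",at_z(b,260+541/4-.4-100,330+150/4-.4,6), at_z(a,422,263,6))
print("coaster2",at_z(b,260+(541-400)/4-.4,330+150/4-.4,6))
print("cams",[-np.array(f["R"]).T@f["t"] for f in(a,b)])
from scipy.spatial.transform import Rotation as Ro
s=get_state();print(Ro.from_rotvec(s["tcp_rot"]).as_matrix().round(3))
```

```text
[ 5.03490797e+02  8.06335427e+01 -3.54007120e-02] [[0.0, 1.6], [-0.4, -2.9], [0.1, -0.0], [0.4, -0.2], [0.3, -0.7], [-0.5, -0.9], [0.7, -0.6], [-1.1, 0.0], [0.1, 0.3], [-2.3, 0.2], [-0.5, 0.2], [0.0, 0.4], [-1.1, -1.3]]
thumb [510.  265.5 149. ]
red [479.5  81.5 135. ]
tip [508.2 -12.6 186. ]
pivot [506.9 177.6 147. ]
coaster [ 448.20504758 -232.22852715    6.        ] [ 444.51482993 -227.63385159    6.        ]
coaster2 [ 448.20504758 -232.22852715    6.        ]
cams [array([ 301.4390374 ,   -6.35644785, 1009.76918507]), array([ 523.91650011, -941.26790708,  928.53968283])]
[[ 0.919  0.395 -0.   ]
 [ 0.395 -0.919  0.001]
 [ 0.    -0.001 -1.   ]]
```

Careful with the scale: shifts go in units of 100 mm and turns go in units of 0.05 rad. That gives: -617 mm is -6.17, 510 mm is 5.1, -1.13 rad is -22.6.

>>> inch_along([
  {"aperture": 0,"sx": 0.1,"sy": -0.11,"sz": -0.04,"spin": -1},
  {"aperture": 0,"sx": 0.4,"sy": -0.43,"sz": -0.12,"spin": -2},
  {"aperture": 0,"sx": 0.75,"sy": -0.8,"sz": -0.12,"spin": -4},
  {"aperture": 0,"sx": 1.1,"sy": -1.18,"sz": -0.12,"spin": -6},
  {"aperture": 0,"sx": 1.45,"sy": -1.56,"sz": -0.12,"spin": -8},
  {"aperture": 0,"sx": 1.8,"sy": -1.94,"sz": -0.12,"spin": -10},
  {"aperture": 0,"sx": 2.1,"sy": -2.26,"sz": -0.12,"spin": -12},
  {"aperture": 0,"sx": 2.4,"sy": -2.58,"sz": -0.12,"spin": -14},
  {"aperture": 0,"sx": 2.7,"sy": -2.9,"sz": -0.12,"spin": -16},
  {"aperture": 0,"sx": 3,"sy": -3.23,"sz": -0.12,"spin": -18},
  {"aperture": 0,"sx": 3.3,"sy": -3.55,"sz": -0.12,"spin": -20},
  {"aperture": 0,"sx": 3.6,"sy": -3.87,"sz": -0.12,"spin": -22},
  {"aperture": 0,"sx": 3.9,"sy": -4.2,"sz": -0.12,"spin": -22.6},
  {"aperture": 0,"sx": 4.2,"sy": -4.52,"sz": -0.12,"spin": -22.6},
  {"aperture": 0,"sx": 4.5,"sy": -4.84,"sz": -0.12,"spin": -22.6},
  {"aperture": 0,"sx": 4.8,"sy": -5.16,"sz": -0.12,"spin": -22.6},
  {"aperture": 0,"sx": 5.1,"sy": -5.49,"sz": -0.12,"spin": -22.6},
  {"aperture": 0,"sx": 5.4,"sy": -5.81,"sz": -0.12,"spin": -22.6},
  {"aperture": 0,"sx": 5.6,"sy": -6.03,"sz": -0.12,"spin": -22.6},
  {"aperture": 0,"sx": 5.74,"sy": -6.17,"sz": -0.12,"spin": -22.6},
], squeeze=30)

```text
t: 1.97
ee_pos: [498.3, 232.8, 251.3]
tcp_rot: [2.259, 2.183, 0.0]
ft_force: [1.7, -0.3, 1.4]
finger_gap: -0.004
grip_force: 0.0
```

>>> inch_along([
  {"aperture": 0},
  {"aperture": 0},
  {"aperture": 0},
])

```text
t: 2.22
ee_pos: [497.7, 230.3, 250.8]
tcp_rot: [-2.259, -2.183, 0.002]
ft_force: [-0.0, -0.7, 0.3]
finger_gap: 0.004
grip_force: 0.0
```

Run:
```python
from h import *
from scipy.spatial.transform import Rotation as Ro
s=get_state();print(s["ee_pos"],s["q"].round(2),s["ft_force"].round(1));print(Ro.from_rotvec(s["tcp_rot"]).as_matrix().round(3))
```

```text
[497.70136482 230.26129492 250.81241041] [ 0.28  0.14  1.59 -0.    1.41  0.31] [-0.  -0.7  0.3]
[[ 0.034  0.999 -0.001]
 [ 0.999 -0.034 -0.001]
 [-0.001 -0.001 -1.   ]]
```

>>> inch_along([
  {"aperture": 0,"sx": 0.15,"sy": 0.05,"sz": 0.1},
  {"aperture": 0,"sx": 0.33,"sy": 0.11,"sz": 0.35},
  {"aperture": 0,"sx": 0.33,"sy": 0.11,"sz": 0.6},
  {"aperture": 0,"sx": 0.33,"sy": 0.11,"sz": 0.74},
  {"aperture": 0,"sx": 0.33,"sy": 0.11,"sz": 0.78},
  {"aperture": 0,"sx": 0.33,"sy": 0.11,"sz": 0.78},
])

```text
t: 2.72
ee_pos: [509.2, 261.2, 172.0]
tcp_rot: [-2.261, -2.179, 0.005]
ft_force: [0.9, 0.3, -0.3]
finger_gap: 0.0
grip_force: 0.0
```

Run:
```python
from h import *
a=viewer.grab_frame("top");b=viewer.grab_frame("side")
A=cv2.resize(a["pixels"][160:260,140:240],(400,400),interpolation=cv2.INTER_CUBIC)
B=cv2.resize(b["pixels"][130:230,270:370],(400,400),interpolation=cv2.INTER_CUBIC)
cv2.imwrite("pics/th.png",np.hstack([A,B]))
```

```text
(no output)
```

View pics/th.png

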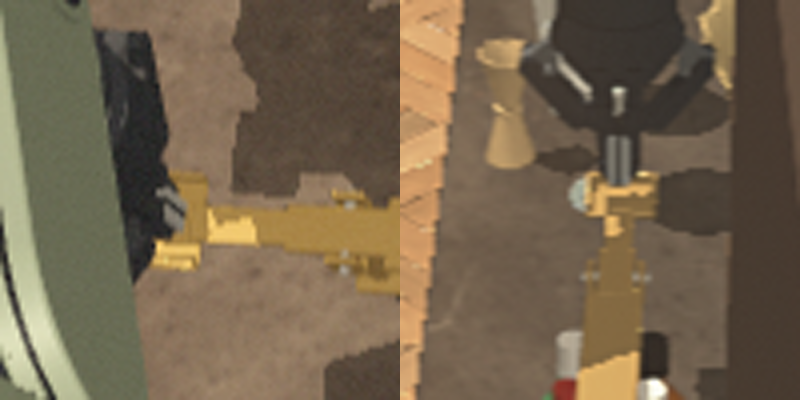

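The side view shows the closed fingertips (column about 620) centred over the dish (587–657), just above it. I'll press now, feeling the force.

In the tool's units: 6 mm is 0.06, 20 mm is 0.2.

>>> inch_along([
  {"aperture": 0,"sz": 0.06},
  {"aperture": 0,"sz": 0.1},
  {"aperture": 0,"sz": 0.14},
  {"aperture": 0,"sz": 0.18},
  {"aperture": 0,"sz": 0.2},
  {"aperture": 0,"sz": 0.2},
])

```text
t: 3.32
ee_pos: [510.1, 263.1, 152.8]
tcp_rot: [-2.26, -2.182, 0.001]
ft_force: [0.8, -0.2, 0.2]
finger_gap: -0.004
grip_force: 0.4
```

>>> inch_along([
  {"aperture": 0,"sz": 0.03},
  {"aperture": 0,"sz": 0.06},
  {"aperture": 0,"sz": 0.09},
  {"aperture": 0,"sz": 0.11},
  {"aperture": 0,"sz": 0.12},
  {"aperture": 0,"sz": 0.12},
])

```text
t: 3.82
ee_pos: [510.1, 263.1, 140.9]
tcp_rot: [-2.26, -2.182, 0.001]
ft_force: [0.4, -1.0, 0.4]
finger_gap: 0.001
grip_force: 0.4
```

In the tool's units: 1 mm is 0.01, 2 mm is 0.02.

>>> inch_along([
  {"aperture": 0,"sz": 0.01},
  {"aperture": 0,"sz": 0.02},
  {"aperture": 0,"sz": 0.02},
])

```text
t: 4.07
ee_pos: [510.3, 263.1, 139.1]
tcp_rot: [-2.26, -2.182, 0.0]
ft_force: [0.5, 0.1, 0.4]
finger_gap: 0.0
grip_force: 0.4
```

>>> inch_along([
  {"aperture": 0,"sz": 0.01},
  {"aperture": 0,"sz": 0.01},
  {"aperture": 0,"sz": 0.01},
])

```text
t: 4.32
ee_pos: [510.3, 263.1, 138.3]
tcp_rot: [2.26, 2.182, 0.0]
ft_force: [0.7, -0.7, 1.7]
finger_gap: 0.001
grip_force: 0.4
```

>>> inch_along([
  {"aperture": 0,"sz": 0.01},
  {"aperture": 0,"sz": 0.01},
  {"aperture": 0,"sz": 0.01},
])

```text
t: 4.57
ee_pos: [510.4, 263.2, 137.5]
tcp_rot: [2.26, 2.182, 0.0]
ft_force: [0.2, -1.3, 1.3]
finger_gap: 0.002
grip_force: 0.8
```

>>> inch_along([
  {"aperture": 0,"sz": 0.005},
  {"aperture": 0,"sz": 0.01},
  {"aperture": 0,"sz": 0.01},
])

```text
t: 4.82
ee_pos: [510.6, 263.1, 136.8]
tcp_rot: [2.26, 2.182, 0.001]
ft_force: [-0.9, -1.8, 4.2]
finger_gap: 0.001
grip_force: 2.0
```

>>> inch_along([
  {"aperture": 0,"sz": 0.005},
  {"aperture": 0,"sz": 0.005},
  {"aperture": 0,"sz": 0.005},
])

```text
t: 5.07
ee_pos: [510.7, 263.0, 136.5]
tcp_rot: [2.259, 2.182, 0.001]
ft_force: [-0.8, -2.1, 5.9]
finger_gap: 0.0
grip_force: 2.6
```

>>> inch_along([
  {"aperture": 0,"sz": 0.005},
  {"aperture": 0,"sz": 0.005},
  {"aperture": 0,"sz": 0.005},
])

```text
t: 5.32
ee_pos: [510.8, 263.0, 136.2]
tcp_rot: [2.259, 2.182, 0.001]
ft_force: [-0.5, -2.5, 6.5]
finger_gap: -0.003
grip_force: 3.0
```

Run:
```python
from h import *
b=viewer.grab_frame("side");a=viewer.grab_frame("top")
A=cv2.resize(b["pixels"][175:275,280:360],(480,600),interpolation=cv2.INTER_CUBIC)
B=cv2.resize(a["pixels"][190:250,270:350],(320,240),interpolation=cv2.INTER_CUBIC)
C=np.zeros((600,800,3),np.uint8);C[:,:480]=A;C[:240,480:]=B;cv2.imwrite("pics/up.png",C)
```

```text
(no output)
```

View pics/up.png

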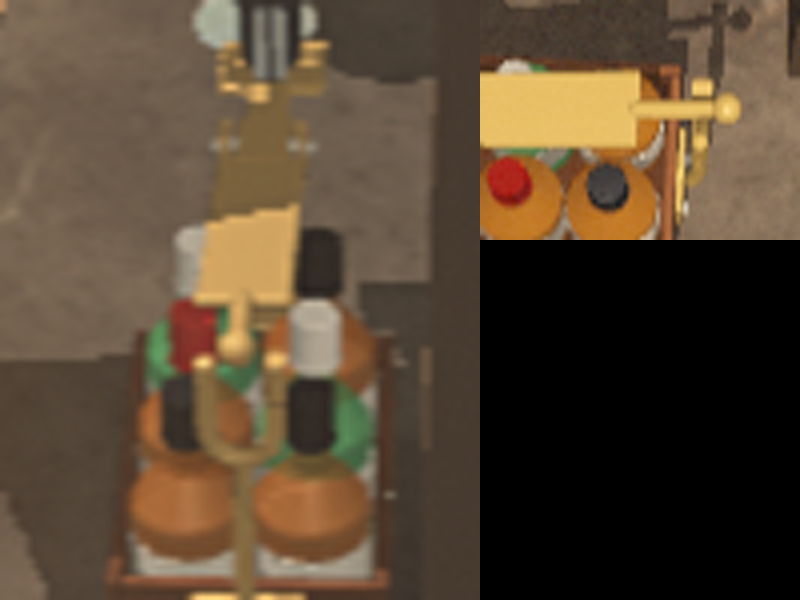

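In the side view the end knob (236,345) is above both hook tips (203,360 and 276,360), and the force shows the stop has been reached. I'll begin the swing.

In the tool's units: -17 mm is -0.17, -12.8 mm is -0.128, -0.2 rad is -4.

>>> inch_along([
  {"aperture": 0,"sz": 0.007},
  {"aperture": 0,"sx": -0.001,"sy": -0.026,"sz": 0.007,"spin": -0.6},
  {"aperture": 0,"sx": -0.002,"sy": -0.06,"sz": 0.007,"spin": -1.4},
  {"aperture": 0,"sx": -0.005,"sy": -0.094,"sz": 0.007,"spin": -2.2},
  {"aperture": 0,"sx": -0.01,"sy": -0.128,"sz": 0.007,"spin": -3},
  {"aperture": 0,"sx": -0.017,"sy": -0.17,"sz": 0.007,"spin": -4},
  {"aperture": 0,"sx": -0.017,"sy": -0.17,"sz": 0.007,"spin": -4},
])

```text
t: 6.0
ee_pos: [494.1, 262.0, 136.0]
tcp_rot: [2.027, 2.397, 0.003]
ft_force: [0.4, -1.6, 7.3]
finger_gap: 0.001
grip_force: 3.4
```

In the tool's units: -37.2 mm is -0.372, -33.3 mm is -0.333, -0.45 rad is -9.

>>> inch_along([
  {"aperture": 0,"sx": -0.001,"sy": -0.043,"spin": -1},
  {"aperture": 0,"sx": -0.004,"sy": -0.085,"spin": -2},
  {"aperture": 0,"sx": -0.01,"sy": -0.128,"spin": -3},
  {"aperture": 0,"sx": -0.017,"sy": -0.17,"spin": -4},
  {"aperture": 0,"sx": -0.027,"sy": -0.212,"spin": -5},
  {"aperture": 0,"sx": -0.038,"sy": -0.253,"spin": -6},
  {"aperture": 0,"sx": -0.052,"sy": -0.293,"spin": -7},
  {"aperture": 0,"sx": -0.067,"sy": -0.333,"spin": -8},
  {"aperture": 0,"sx": -0.085,"sy": -0.372,"spin": -9},
  {"aperture": 0,"sx": -0.085,"sy": -0.372,"spin": -9},
])

```text
t: 6.83
ee_pos: [459.0, 247.6, 136.0]
tcp_rot: [1.441, 2.788, 0.004]
ft_force: [0.6, -0.9, 7.4]
finger_gap: 0.002
grip_force: 3.4
```

>>> inch_along([
  {"aperture": 0,"sx": -0.001,"sy": -0.043,"spin": -1},
  {"aperture": 0,"sx": -0.004,"sy": -0.085,"spin": -2},
  {"aperture": 0,"sx": -0.01,"sy": -0.128,"spin": -3},
  {"aperture": 0,"sx": -0.017,"sy": -0.17,"spin": -4},
  {"aperture": 0,"sx": -0.027,"sy": -0.212,"spin": -5},
  {"aperture": 0,"sx": -0.038,"sy": -0.253,"spin": -6},
  {"aperture": 0,"sx": -0.052,"sy": -0.293,"spin": -7},
  {"aperture": 0,"sx": -0.067,"sy": -0.333,"spin": -8},
  {"aperture": 0,"sx": -0.085,"sy": -0.372,"spin": -9},
  {"aperture": 0,"sx": -0.105,"sy": -0.41,"spin": -10},
  {"aperture": 0,"sx": -0.105,"sy": -0.41,"spin": -10},
  {"aperture": 0,"sx": -0.105,"sy": -0.41,"spin": -10},
])

```text
t: 7.83
ee_pos: [431.7, 215.8, 136.0]
tcp_rot: [0.709, 3.058, 0.003]
ft_force: [-0.1, 0.3, 7.2]
finger_gap: -0.001
grip_force: 3.5
```

Run:
```python
from h import *
a=viewer.grab_frame("top");crop(a,160,130,200,140,4,"pics/sw.png")
```

```text
(no output)
```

View pics/sw.png

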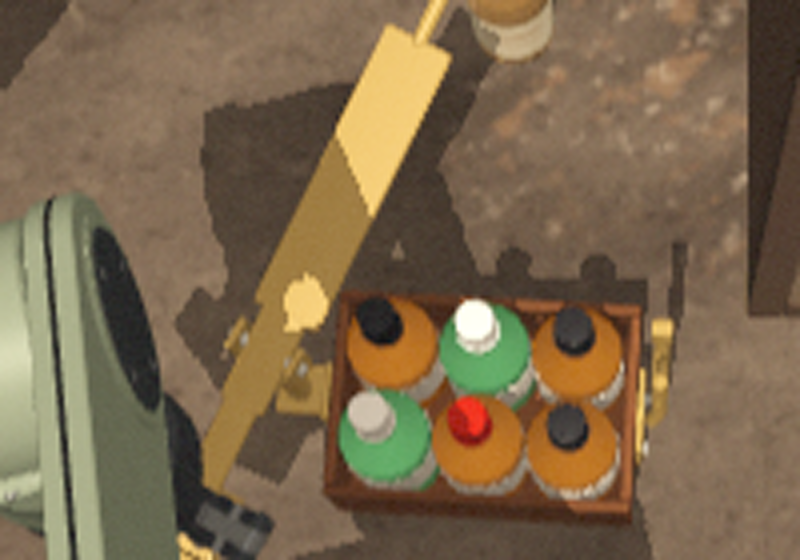

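The bar is swung about 65°, clear of all six caps, with the red cap at crop (468,420). I'll let it settle level gently by raising the finger.

In the tool's units: -21 mm is -0.21, -15 mm is -0.15.

>>> inch_along([
  {"aperture": 0,"sz": -0.03},
  {"aperture": 0,"sz": -0.06},
  {"aperture": 0,"sx": 0.01,"sz": -0.09},
  {"aperture": 0,"sx": 0.01,"sz": -0.12},
  {"aperture": 0,"sx": 0.01,"sz": -0.15},
  {"aperture": 0,"sx": 0.02,"sz": -0.18},
  {"aperture": 0,"sx": 0.02,"sz": -0.21},
  {"aperture": 0,"sx": 0.02,"sz": -0.24},
  {"aperture": 0,"sx": 0.02,"sz": -0.28},
  {"aperture": 0,"sx": 0.02,"sz": -0.4},
  {"aperture": 0,"sx": 0.02,"sz": -0.7},
  {"aperture": 0,"sx": 0.02,"sz": -1.1},
  {"aperture": 0,"sx": 0.02,"sz": -1.24},
  {"aperture": 0,"sx": 0.02,"sz": -1.24},
  {"aperture": 0,"sx": 0.02,"sz": -1.24},
])

```text
t: 9.13
ee_pos: [429.3, 216.3, 259.7]
tcp_rot: [0.709, 3.058, 0.002]
ft_force: [-0.4, 0.3, -1.0]
finger_gap: 0.001
grip_force: 0.0
```

Run:
```python
from h import *
from scipy.spatial.transform import Rotation as Ro
s=get_state();print(s["ee_pos"],s["q"].round(2),s["ft_force"].round(1));R=Ro.from_rotvec(s["tcp_rot"]).as_matrix();print(R.round(3))
print(R.T@(np.array([479.5,81.5,260])-s["ee_pos"]))
a=viewer.grab_frame("top");crop(a,240,90,120,170,3.4,"pics/lv.png")
```

```text
[429.28173529 216.34744939 259.71322036] [ 0.29 -0.02  1.74  0.    1.41 -0.83] [-0.4  0.3 -1. ]
[[-0.898  0.44   0.002]
 [ 0.44   0.898  0.001]
 [-0.002  0.002 -1.   ]]
[-104.45051185  -98.97379422   -0.26379958]
```

View pics/lv.png

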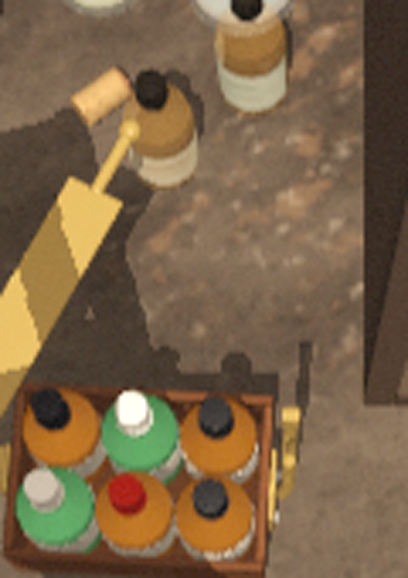

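The bar lies level at about 63°, its knob at crop (131,130) is clear, and all the bottles stand. Next is the red cap, gripped diagonally.

In the tool's units: -104 mm is -1.04, 100 mm is 1, 0.366 rad is 7.32.

>>> inch_along([
  {"aperture": 0.42,"sx": -0.1,"sy": -0.1,"spin": 1},
  {"aperture": 0.42,"sx": -0.35,"sy": -0.34,"spin": 3},
  {"aperture": 0.42,"sx": -0.6,"sy": -0.58,"spin": 5},
  {"aperture": 0.42,"sx": -0.85,"sy": -0.8,"spin": 7.32},
  {"aperture": 0.42,"sx": -1.04,"sy": -0.99,"spin": 7.32},
  {"aperture": 0.42,"sx": -1.045,"sy": -0.99,"sz": 0.3,"spin": 7.32},
  {"aperture": 0.42,"sx": -1.045,"sy": -0.99,"sz": 0.6,"spin": 7.32},
  {"aperture": 0.42,"sx": -1.045,"sy": -0.99,"sz": 0.9,"spin": 7.32},
  {"aperture": 0.42,"sx": -1.045,"sy": -0.99,"sz": 1,"spin": 7.32},
  {"aperture": 0.42,"sx": -1.045,"sy": -0.99,"sz": 1,"spin": 7.32},
  {"aperture": 0.42,"sx": -1.045,"sy": -0.99,"sz": 1,"spin": 7.32},
], squeeze=30)

```text
t: 10.1
ee_pos: [478.2, 81.4, 157.7]
tcp_rot: [-1.254, -2.878, 0.002]
ft_force: [0.2, -0.0, 0.6]
finger_gap: 0.418
grip_force: 0.0
```

Run:
```python
from h import *
from scipy.spatial.transform import Rotation as Ro
w=viewer.grab_frame("wrist");cv2.imwrite("pics/w.png",w["pixels"])
s=get_state();R=Ro.from_rotvec(s["tcp_rot"]).as_matrix();print(s["ee_pos"],s["q"].round(2),R.round(3).tolist(),R.T@(np.array([479.5,81.5,114])-s["ee_pos"]))
h=cv2.cvtColor(w["pixels"],cv2.COLOR_BGR2HSV)
m=((h[...,0]<6)|(h[...,0]>174))&(h[...,1]>200)&(h[...,2]>90)
n,l,st,c=cv2.connectedComponentsWithStats(m.astype(np.uint8));i=1+st[1:,4].argmax();print(st[i],c[i],at_z(w,*c[i],135))
a=viewer.grab_frame("top");h=cv2.cvtColor(a["pixels"],cv2.COLOR_BGR2HSV)
```

```text
[479.5021878   81.46008906 159.22758981] [-0.01  0.1   1.84  0.    1.2  -0.76] [[-0.681, 0.732, 0.001], [0.732, 0.681, 0.0], [-0.0, 0.001, -1.0]] [5.29488486e-02 1.49229311e-03 4.52275765e+01]
[ 307  262   41   56 1929] [326.9533437  289.43390358] [475.99749162  86.34590021 135.        ]
```

View pics/w.png

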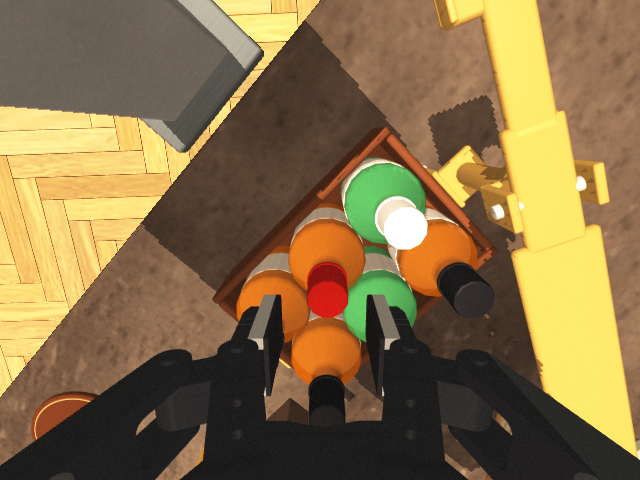

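The wrist view shows the red cap (327,298) centred between the fingers, whose inner faces are at about 283 and 367. I'll descend and grip.

>>> inch_along([
  {"aperture": 0.42,"sx": 0.005,"sy": 0.003,"sz": 0.15},
  {"aperture": 0.42,"sx": 0.005,"sy": 0.003,"sz": 0.3},
  {"aperture": 0.42,"sx": 0.005,"sy": 0.003,"sz": 0.4},
  {"aperture": 0.42,"sx": 0.005,"sy": 0.003,"sz": 0.45},
  {"aperture": 0.42,"sx": 0.005,"sy": 0.003,"sz": 0.45},
  {"aperture": 0.42,"sx": 0.005,"sy": 0.003,"sz": 0.45},
], squeeze=30)

```text
t: 10.7
ee_pos: [479.4, 81.9, 114.3]
tcp_rot: [1.254, 2.879, 0.001]
ft_force: [1.0, -0.2, -1.0]
finger_gap: 0.425
grip_force: 0.0
```

>>> inch_along([
  {"aperture": 0},
  {"aperture": 0},
  {"aperture": 0},
  {"aperture": 0},
  {"aperture": 0},
  {"aperture": 0},
], squeeze=30)

```text
t: 11.2
ee_pos: [479.9, 81.9, 114.7]
tcp_rot: [1.254, 2.878, 0.002]
ft_force: [-0.8, -0.2, 5.8]
finger_gap: 0.221
grip_force: 29.7
```

>>> inch_along([
  {"aperture": 0,"sz": -0.02},
  {"aperture": 0,"sz": -0.05},
  {"aperture": 0,"sz": -0.1},
  {"aperture": 0,"sz": -0.18},
  {"aperture": 0,"sz": -0.28},
  {"aperture": 0,"sz": -0.4},
  {"aperture": 0,"sz": -0.52},
  {"aperture": 0,"sz": -0.64},
  {"aperture": 0,"sz": -0.76},
  {"aperture": 0,"sz": -0.9},
  {"aperture": 0,"sz": -1.04},
  {"aperture": 0,"sz": -1.18},
  {"aperture": 0,"sz": -1.32},
  {"aperture": 0,"sz": -1.44},
  {"aperture": 0,"sz": -1.5},
  {"aperture": 0,"sz": -1.5},
  {"aperture": 0,"sz": -1.5},
])

```text
t: 12.62
ee_pos: [478.7, 81.8, 263.8]
tcp_rot: [1.255, 2.88, 0.0]
ft_force: [-0.2, -0.5, -3.2]
finger_gap: 0.22
grip_force: 29.6
```

Run:
```python
from h import *
from scipy.spatial.transform import Rotation as Ro
a=viewer.grab_frame("top");b=viewer.grab_frame("side");cv2.imwrite("pics/b2.png",b["pixels"])
s=get_state();R=Ro.from_rotvec(s["tcp_rot"]).as_matrix();print(s["ee_pos"],s["q"].round(2),s["ft_force"].round(1))
for P in((420,60,265),(420,-150,265),(446.5,-230,265)):print((R.T@(np.array(P)-s["ee_pos"])).round(1))
# coaster fit: reddish-brown blob edges via ellipse
for f,(x0,x1,y0,y1) in((a,(390,455,230,295)),(b,(262,330,335,400))):
    sub=f["pixels"][y0:y1,x0:x1].astype(int);m=((sub[...,2]-sub[...,0])>25).astype(np.uint8)
    n,l,st,c=cv2.connectedComponentsWithStats(m);i=1+st[1:,4].argmax();u=st[i,0]+st[i,2]/2+x0-.5;v=st[i,1]+st[i,3]/2+y0-.5
    print(st[i],u,v,at_z(f,u,v,4).round(1))
cv2.imwrite("pics/lift.png",np.hstack([cv2.resize(b["pixels"][130:300,250:370],(400,567)),cv2.resize(a["pixels"][150:320,240:360],(400,567))]))
```

```text
[478.06802648  81.85879277 262.61494815] [-0.01 -0.    1.72  0.    1.42 -0.76] [-0.5 -0.4 -2.1]
[ 23.5 -57.4  -2.3]
[-130.3 -200.4   -2.3]
[-206.9 -235.5   -2.3]
[   0    0   65   65 4224] 422.0 262.0 [ 447.  -228.1    4. ]
[   0    0   68   65 4396] 295.5 367.0 [ 449.4 -230.4    4. ]
```

View pics/lift.png

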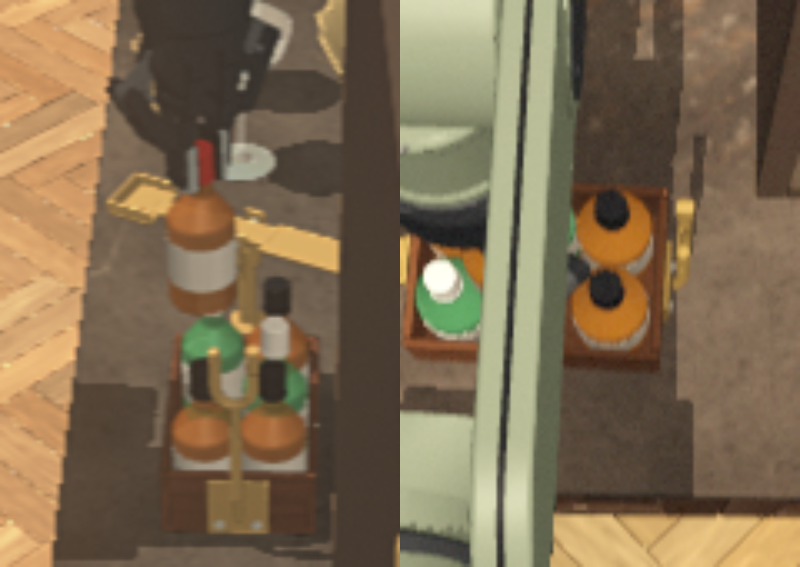

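The bottle hangs upright, clear above the caddy, and the other five are in place. I'll carry it around the near side of the hook to the coaster.

>>> inch_along([
  {"aperture": 0,"sx": 0.02,"sy": -0.05},
  {"aperture": 0,"sx": 0.08,"sy": -0.19},
  {"aperture": 0,"sx": 0.16,"sy": -0.38},
  {"aperture": 0,"sx": 0.2,"sy": -0.54},
  {"aperture": 0,"sx": 0.1,"sy": -0.7},
  {"aperture": 0,"sx": -0.08,"sy": -0.88},
  {"aperture": 0,"sx": -0.28,"sy": -1.06},
  {"aperture": 0,"sx": -0.48,"sy": -1.24},
  {"aperture": 0,"sx": -0.68,"sy": -1.43},
  {"aperture": 0,"sx": -0.88,"sy": -1.61},
  {"aperture": 0,"sx": -1.08,"sy": -1.8},
  {"aperture": 0,"sx": -1.3,"sy": -2},
  {"aperture": 0,"sx": -1.5,"sy": -2.1},
  {"aperture": 0,"sx": -1.7,"sy": -2.19},
  {"aperture": 0,"sx": -1.88,"sy": -2.27},
  {"aperture": 0,"sx": -2,"sy": -2.32},
  {"aperture": 0,"sx": -2.07,"sy": -2.355},
  {"aperture": 0,"sx": -2.07,"sy": -2.355},
  {"aperture": 0,"sx": -2.07,"sy": -2.355},
  {"aperture": 0,"sx": -2.07,"sy": -2.355},
])

```text
t: 14.38
ee_pos: [447.0, -229.0, 263.3]
tcp_rot: [-1.253, -2.88, -0.001]
ft_force: [-1.5, 0.7, -2.3]
finger_gap: 0.224
grip_force: 29.7
```

Run:
```python
from h import *
from scipy.spatial.transform import Rotation as Ro
a=viewer.grab_frame("top");b=viewer.grab_frame("side")
s=get_state();R=Ro.from_rotvec(s["tcp_rot"]).as_matrix();print(s["ee_pos"],s["q"].round(2),s["ft_force"].round(1),R.round(3).tolist())
print((R.T@(np.array((447,-230,0))-s["ee_pos"])).round(1))
cv2.imwrite("pics/ov.png",np.hstack([cv2.resize(b["pixels"][240:420,240:360],(400,600)),cv2.resize(a["pixels"][170:320,360:460],(400,600))]))
```

```text
[ 447.13943807 -229.01941618  263.56378984] [-0.65  0.03  1.69  0.    1.42 -1.4 ] [-0.1 -0.  -1.9] [[-0.682, 0.732, -0.0], [0.732, 0.682, 0.0], [0.0, 0.0, -1.0]]
[ -0.7  -0.8 263.6]
```

View pics/ov.png

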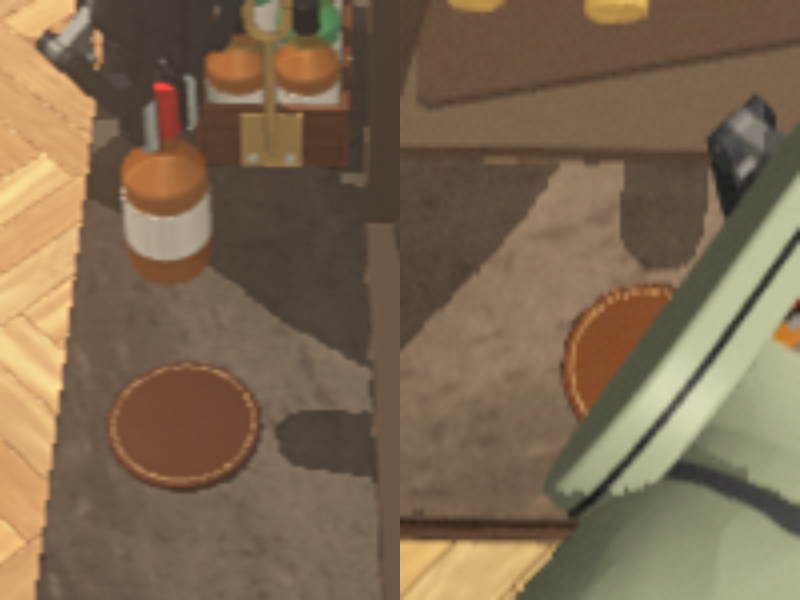

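The bottle is upright and the coaster is clear. I'll lower it, stopping about 8 mm short to check.

In the tool's units: 145 mm is 1.45, 110 mm is 1.1.

>>> inch_along([
  {"aperture": 0,"sx": -0.007,"sy": -0.008,"sz": 0.05},
  {"aperture": 0,"sx": -0.007,"sy": -0.008,"sz": 0.15},
  {"aperture": 0,"sx": -0.007,"sy": -0.008,"sz": 0.3},
  {"aperture": 0,"sx": -0.007,"sy": -0.008,"sz": 0.46},
  {"aperture": 0,"sx": -0.007,"sy": -0.008,"sz": 0.62},
  {"aperture": 0,"sx": -0.007,"sy": -0.008,"sz": 0.78},
  {"aperture": 0,"sx": -0.007,"sy": -0.008,"sz": 0.94},
  {"aperture": 0,"sx": -0.007,"sy": -0.008,"sz": 1.1},
  {"aperture": 0,"sx": -0.007,"sy": -0.008,"sz": 1.24},
  {"aperture": 0,"sx": -0.007,"sy": -0.008,"sz": 1.34},
  {"aperture": 0,"sx": -0.007,"sy": -0.008,"sz": 1.41},
  {"aperture": 0,"sx": -0.007,"sy": -0.008,"sz": 1.45},
  {"aperture": 0,"sx": -0.007,"sy": -0.008,"sz": 1.45},
  {"aperture": 0,"sx": -0.007,"sy": -0.008,"sz": 1.45},
])

```text
t: 15.65
ee_pos: [447.6, -231.4, 118.9]
tcp_rot: [1.254, 2.879, -0.0]
ft_force: [0.6, -0.2, -1.9]
finger_gap: 0.223
grip_force: 29.6
```

>>> inch_along([
  {"aperture": 0,"sz": 0.01},
  {"aperture": 0,"sz": 0.02},
  {"aperture": 0,"sz": 0.03},
  {"aperture": 0,"sz": 0.04},
  {"aperture": 0,"sz": 0.04},
  {"aperture": 0,"sz": 0.04},
])

```text
t: 16.15
ee_pos: [447.2, -231.1, 114.6]
tcp_rot: [-1.255, -2.88, -0.0]
ft_force: [0.7, -0.7, -3.0]
finger_gap: 0.22
grip_force: 29.6
```

>>> inch_along([
  {"aperture": 0,"sz": 0.01},
  {"aperture": 0,"sz": 0.02},
  {"aperture": 0,"sz": 0.02},
  {"aperture": 0,"sz": 0.02},
])

```text
t: 16.48
ee_pos: [447.2, -231.1, 112.4]
tcp_rot: [-1.255, -2.88, -0.0]
ft_force: [1.2, 0.1, -0.9]
finger_gap: 0.221
grip_force: 29.6
```

In the tool's units: 1 mm is 0.01, 0.5 mm is 0.005.

>>> inch_along([
  {"aperture": 0,"sz": 0.005},
  {"aperture": 0,"sz": 0.01},
  {"aperture": 0,"sz": 0.01},
  {"aperture": 0,"sz": 0.01},
])

```text
t: 16.82
ee_pos: [447.2, -231.1, 111.5]
tcp_rot: [-1.255, -2.88, -0.0]
ft_force: [0.3, 0.7, -2.1]
finger_gap: 0.224
grip_force: 29.6
```

>>> inch_along([
  {"aperture": 0,"sz": 0.005},
  {"aperture": 0,"sz": 0.005},
  {"aperture": 0,"sz": 0.005},
])

```text
t: 17.07
ee_pos: [447.2, -231.1, 111.0]
tcp_rot: [-1.255, -2.88, -0.0]
ft_force: [0.2, 0.0, -2.4]
finger_gap: 0.225
grip_force: 29.6
```

>>> inch_along([
  {"aperture": 0,"sz": 0.005},
  {"aperture": 0,"sz": 0.005},
  {"aperture": 0,"sz": 0.005},
])

```text
t: 17.32
ee_pos: [447.4, -231.3, 110.8]
tcp_rot: [1.255, 2.88, -0.0]
ft_force: [-0.5, 0.3, -1.5]
finger_gap: 0.224
grip_force: 29.9
```

In the tool's units: 0.5 mm is 0.005.

>>> inch_along([
  {"aperture": 0,"sz": 0.005},
  {"aperture": 0,"sz": 0.005},
  {"aperture": 0,"sz": 0.005},
])

```text
t: 17.57
ee_pos: [447.6, -231.5, 110.8]
tcp_rot: [1.254, 2.879, -0.001]
ft_force: [-0.5, 0.7, 4.7]
finger_gap: 0.223
grip_force: 30.2
```

>>> inch_along([
  {"aperture": 0,"sz": 0.005},
  {"aperture": 0,"sz": 0.005},
  {"aperture": 0,"sz": 0.005},
])

```text
t: 17.82
ee_pos: [447.8, -231.7, 110.8]
tcp_rot: [1.254, 2.879, -0.001]
ft_force: [-2.8, 1.3, 7.1]
finger_gap: 0.222
grip_force: 30.5
```

Contact felt. I'll ease the pressure, open and lift away.

In the tool's units: -1 mm is -0.01, -140 mm is -1.4.

>>> inch_along([
  {"aperture": 0,"sz": -0.007},
  {"aperture": 0,"sz": -0.01},
  {"aperture": 0.28,"sz": -0.01},
  {"aperture": 0.34,"sz": -0.01},
  {"aperture": 0.42,"sz": -0.01},
  {"aperture": 0.48,"sz": -0.01},
  {"aperture": 0.48,"sz": -0.01},
  {"aperture": 0.48,"sz": -0.01},
  {"aperture": 0.48,"sz": -0.05},
  {"aperture": 0.48,"sz": -0.15},
  {"aperture": 0.48,"sz": -0.3},
  {"aperture": 0.48,"sz": -0.55},
  {"aperture": 0.48,"sz": -0.85},
  {"aperture": 0.48,"sz": -1.2},
  {"aperture": 0.48,"sz": -1.4},
  {"aperture": 0.48,"sz": -1.4},
])

```text
t: 19.15
ee_pos: [450.4, -233.4, 257.1]
tcp_rot: [1.249, 2.868, -0.005]
ft_force: [1.3, -0.5, 0.6]
finger_gap: 0.48
grip_force: 0.0
```

Run:
```python
from h import *
a=viewer.grab_frame("top");b=viewer.grab_frame("side")
cv2.imwrite("pics/end.png",np.hstack([cv2.resize(b["pixels"][160:410,240:380],(336,600)),cv2.resize(a["pixels"][90:310,230:400],(464,600))]))
```

```text
(no output)
```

View pics/end.png

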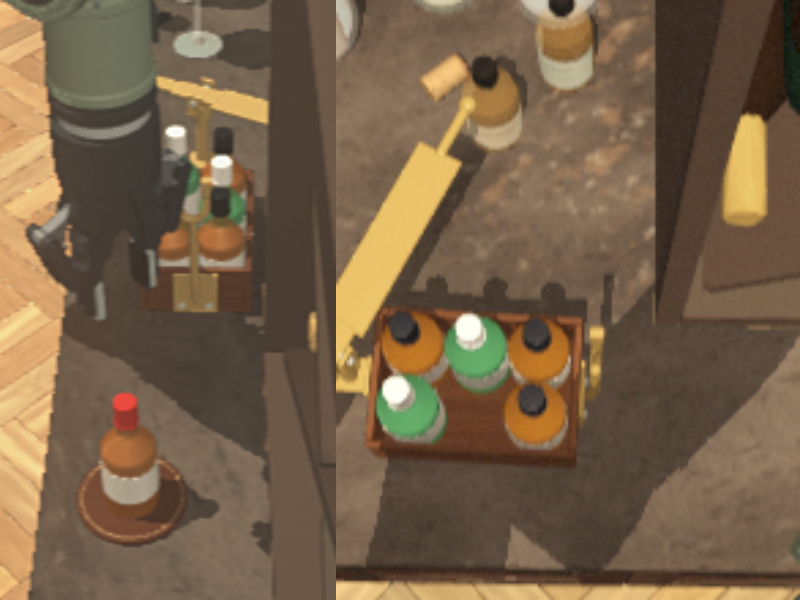

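The red-capped bottle stands upright on the coaster at crop (130,480), well inside the rim. The other five bottles are in place, the bar is open, and the gripper is clear.

>>> inch_along([
  {"aperture": 0.48},
  {"aperture": 0.48},
  {"aperture": 0.48},
])

```text
t: 19.5
ee_pos: [446.4, -230.5, 247.9]
tcp_rot: [-1.254, -2.877, -0.001]
ft_force: [0.7, -0.7, 0.6]
finger_gap: 0.479
grip_force: 0.0
```

```bash
python3 -c "
from rig import robot, viewer, finish_job, get_state
print(finish_job())"
```

```text
the job is handed in; nothing more can be done
None
```

The job was handed in at 19.5 s: the guard bar is out of its hook and left open at about 63°, the red-capped bottle stands upright wholly on the coaster, and the other five bottles are in their places; no verdict was returned.

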